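# Shut the spice box and draw its door tight with the cam lock

### The job

Swing the wooden spice box's door to, then turn the lever of the cam lock on top of the box a full quarter turn clockwise, so that the cam catches the pin on the door and holds it drawn fully shut by itself. Leave the lantern, jar and cup standing where they are.

Things in the scene. Friction and masses are not known exactly. Their poses are not given: they have to be found in the camera images.
- spice_box: Plain wooden box, fixed, 130 deep (x) x 160 wide (y) x 150 tall. Origin: centre of its underside, z up. Its open front faces its own -x (front edge x=-65). The closed door's outer face is the plane x=-80, from y=+75 (hinge edge) to y=-80 (free edge). A steel cam lock lies on the top near the (-x, -y) corner.
- door (a joint): Door angle in rad: 0 = tight shut, up to 1.2 = open towards the box's -x. Slab 155 wide, 14 thick, 144 tall, 0.35 kg. Stiff, damped hinge (about 1 N pushing slowly), stays where left. A sprung rubber strip at the free edge keeps the unlocked door about 0.075 rad open: pushed farther it resists (1 to 6 N) and springs back to 0.075 to 0.09 when let go.
- hinge (a point): Point on the door's vertical hinge axis, at the level of the box's underside: (-80, +75, 0) mm in the box frame, on the door's outer face.
- door_face (a point): Point on the door's outer face, 85 mm from the hinge axis (a little past half its width) and 20 mm below the box top. x of its frame is the inward normal of the face (the closing direction), z up.
- keeper (a point): Keeper pin: upright steel pin 8 mm in diameter on the door's top edge, its top 20 mm above the box top, 120 mm from the hinge axis. The point lies on its axis 10 mm above the box top.
- cam (a joint): Angle in rad of cam and lever (one steel piece), positive CLOCKWISE from above: 0 = unlocked, lever along the box's +y; 1.57 = locked, lever along the box's +x (straight back, away from the door), at a stop. Turning takes about 1 N at the tab, up to 5 N while drawing the door; it stays where left, also under the door's pull.
- cam_axis (a point): Point on the cam's vertical turning axis, 16 mm above the box top, at (-45, -45) mm in the box frame; fixed to the box.
- cam_tip (a point): Leading tip of the cam, a spiral hook on the far side of the axis from the lever: 8 mm bar, 6 to 14 mm above the box top, tip 52 mm from the axis. Unlocked it lies clear on the -y side; turning, it passes in front of the keeper pin and draws it in if the door is under about 0.11 rad open. Turned past about 0.4 rad with the door open, it blocks the pin and the door cannot shut.
- lever_tab (a point): Centre of the upright tab at the lever's end, 58 mm from the cam axis: 26 long along the lever, 8 thick, 22 tall, from 4 to 26 mm above the box top; the point is 16 mm above the box top. Frame turns with the lever: y outwards along it, x the way the tab moves when locking. Nothing else stands on the box top in its path.
- lantern: Bystander: orange camping lantern, 90 mm in diameter, 175 tall with its bail. Origin: centre of its underside.
- jar: Bystander: glass spice jar with screw lid, 60 mm in diameter, 98 tall. Origin: centre of its underside.
- cup: Bystander: white ceramic cup, 76 mm in diameter, 75 tall. Origin: centre of its underside.
There are look-alikes about, which are no part of the job. Of the things shaped like the spice_box, the wooden one is meant.

How it is judged:
By the outcome, as a careful person would: the job done as asked, in the order asked, and still so for the second after the job is handed in, with the robot touching nothing.
It also fails if it takes over 48 s, if anything falls off the work surface, if the arm or the gripper's body presses on something with over 40 N, if the wrist force passes 120 N, or if a joint passes its speed limit or range.

### The arm

A 6-joint arm with a two-finger parallel gripper is mounted at the origin on the work surface. World frame = base frame: x ahead of the robot, y to its left, z up, the work surface at z = 0. Lengths are in m, angles in rad, forces in N, time in s.
With the tool pointing down it reaches from about 0.35 to 0.975 m from the base axis. Payload 7.1 kg.
Tool frame: the origin (TCP) lies midway between the tips of the shut fingers; the grasp point (between the pads) lies 19 mm behind it; z points along the fingers, y is the line along which they close (so a half turn about z gives the same grasp; the last joint's range is limited). The gripper opens to 88 mm and grips with 3 to 60 N. Pads are 20 mm wide; open, the fingers measure 115 mm over their backs; the gripper's body (75 mm by 178 mm) begins 61 mm behind the grasp point.
Start: joints at [1.244, 0.423, 1.63, -0, 1.089, -0.019], TCP at [0.189, 0.596, 0.183] pointing down, gripper open.
Joint ranges: [-3, 3], [-0.9, 2.11], [0.09, 2.58], [-1.31, 4.45], [0.11, 2.69], [-2.54, 2.54]. Speed limits (rad/s): [2.39, 2.39, 3.01, 3.14, 3.14, 3.14].

### API

Orientations are given as a unit quaternion [x, y, z, w].
In Python, from plant import read_state, read_camera, close_job gives the robot as it stands. The module is installed in compiled form; this text tells all that it offers.
- The arm moves only by the tool apply_moves, never from a script. Its arguments are lists of equal length, an entry for each row: "linear": the shift along the tool's x, y, z in mm, a list of three; "dr": the turn, a rotation vector about the tool's x, y, z in degrees, a list of three. A call has 1 to 5 rows; each row is the pose to reach, as a shift and turn from the pose commanded when the call began, along the tool's axes at that moment; what a row does not reach only later rows make up. A row lasts 1/10 s, in which the tool goes at most 50 mm and 8.59 degrees, less where a joint would pass 70% of its speed; a pose out of reach is approached as far as the arm can. A call with a gripper value outside its range is refused whole. "jaw" is the opening, from 0 (shut) to 1 (fully open), set as the call begins (left out, the last holds). The fingers move at their own pace and stop on an object; "squeeze" is the grip in N (left out, the last holds). Time passes only in rows, so rows that repeat a pose let the fingers close. It gives the time, the measured TCP pose, the force, the opening and the grip force at its end, in the units of the state.
- read_state(): the state, without advancing time (a new reading comes with each control period).
- read_camera(name): name is "side" or "top"; returns a dict with "img" (420x560x3 uint8, red, green, blue), "camera_matrix" (3x3 intrinsics, pixels), "k1" (the pictures are not rectified: a ray, as slopes to the right and down, at radius r is drawn at 1 + k1 r^2 times it, then the intrinsics apply), "position" and "orientation" of the camera in the world. Camera axes: x right, y down, z forward; pixel columns grow to the right and rows downward; lengths in m; the calibration is good to about 2 mm. A picture is of the moment at which its call begins. There is no depth.
- close_job(): hands the job in; it is judged then, once.
The state is a dict: "t": time; "q": joint angles; "qvel": joint speeds; "joint_torque": joint torques, N m; "position": TCP position; "ee_rot": TCP orientation; "ft_force": force on the tool from outside, world axes, zero at the start; "wrist_torque": the same for the moment, N m; "finger_gap": finger opening in m; "finger_force": force on a finger pad.
Only numpy, scipy, OpenCV 4.12 (cv2) and the standard library are available. Lean on these libraries where they do the work, as an engineer would, in place of code of your own. Each camera call takes 0.05 s, during which the arm holds its last target. There are 200 camera calls.

## Working session

There is one attempt and no reset: what is moved stays moved. The work goes in short steps, Python scripts to look and compute and a tool call to move; the robot and the scene stay as the last step left them, time stands still between calls to the robot, and variables do not carry over. Pictures are saved under pics/ and viewed, at most 10 in all, crops included, and the job is handed in when it is done.

Besides the shell and the picture viewer there is one more tool, called after "Request:" as name(argument=value, ...) on one line, values as JSON. apply_moves: Moves the arm, as the interface text tells. Its arguments: {"type":"object","properties":{"linear":{"type":"array","items":{"type":"array","items":{"type":"number"}}},"dr":{"type":"array","items":{"type":"array","items":{"type":"number"}}},"jaw":{"type":"number"},"squeeze":{"type":"number"}},"required":["linear","dr"]}

```bash
mkdir -p pics; cat > h.py <<'E'
import numpy as np, cv2
from scipy.spatial.transform import Rotation as R
from plant import *
def cap(n,f=None):
    c=read_camera(n)
    if f: cv2.imwrite(f,c['img'][:,:,::-1])
    return c
def rot(c):
    o=np.array(c['orientation'],float)
    return o if o.shape==(3,3) else R.from_quat(o).as_matrix()
def ray(c,u,v):
    K=np.array(c['camera_matrix']);k=c['k1']
    d=np.array([(u-K[0,2])/K[0,0],(v-K[1,2])/K[1,1]]);s=d.copy()
    for _ in range(20): s=d/(1+k*(s@s))
    w=rot(c)@np.array([s[0],s[1],1]);return np.array(c['position'],float),w
def proj(c,P):
    P=np.atleast_2d(P);K=np.array(c['camera_matrix'])
    q=(P-np.array(c['position']))@rot(c);s=q[:,:2]/q[:,2:]
    s=s*(1+c['k1']*(s**2).sum(1,keepdims=True))
    return s*[K[0,0],K[1,1]]+[K[0,2],K[1,2]]
def atz(c,u,v,z):
    o,w=ray(c,u,v);return o+w*(z-o[2])/w[2]
def tri(c1,p1,c2,p2):
    o1,w1=ray(c1,*p1);o2,w2=ray(c2,*p2)
    t=np.linalg.lstsq(np.c_[w1,-w2],o2-o1,rcond=None)[0]
    a,b=o1+w1*t[0],o2+w2*t[1];return (a+b)/2,np.linalg.norm(a-b)
E
python3 - <<'E'
from h import *
for n in('top','side'):
    c=cap(n,f'pics/{n}0.png');print(n,c['camera_matrix'],c['k1'],c['position'],c['orientation'])
    np.save(f'{n}.npy',c,allow_pickle=True)
s=read_state();print(s)
E
```

```text
top [[478.89006403   0.         282.75270422]
 [  0.         478.89006403 223.1048122 ]
 [  0.           0.           1.        ]] -0.000681779498664353 [0.27812912 0.03123022 1.26054085] [ 0.72043635 -0.68483573  0.07610249 -0.07861232]
side [[409.10931669   0.         279.61022675]
 [  0.         409.10931669 210.05717856]
 [  0.           0.           1.        ]] -0.036839492228817994 [0.40737016 0.26953678 0.99192909] [-0.18565549  0.97023282 -0.15241195  0.03083668]
{'t': 0.1, 'q': array([ 1.24397592e+00,  4.23769852e-01,  1.63057103e+00,  8.37878132e-06,
        1.08857151e+00, -1.89999904e-02]), 'qvel': array([-0.00084587, -0.0025466 , -0.00045796, -0.00032048,  0.00028199,
        0.00081722]), 'joint_torque': array([ 9.02035208e-04, -5.45612526e+01, -2.74326003e+01,  6.46251719e-02,
        1.87628710e-02, -3.80968140e-05]), 'position': array([0.1891685 , 0.59513439, 0.18259278]), 'ee_rot': array([ 1.53305171e-01,  9.88178673e-01, -6.49391301e-04, -1.17185508e-04]), 'ft_force': array([-0.27339716, -0.23676073, -0.44463293]), 'wrist_torque': array([ 0.00163509, -0.01087579,  0.02691069]), 'finger_force': 0.0, 'finger_gap': 0.08784493823357245}
```

View pics/top0.png

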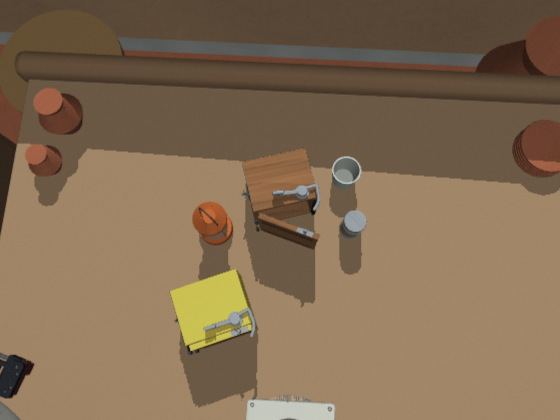

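View pics/side0.png

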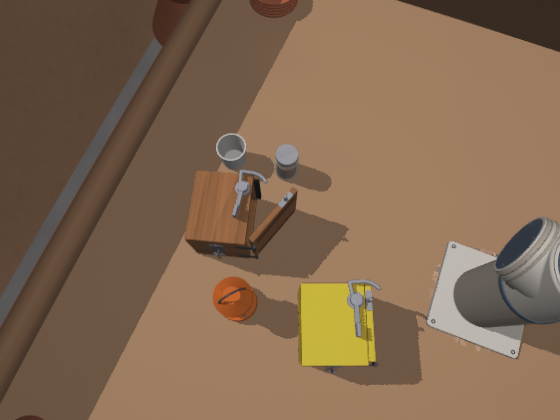

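The top picture shows the wooden box at (280,183) with its door ajar, (258,220) to (318,240), and the lock at (302,192). The lantern is at (213,222), the cup at (346,172) and the jar at (353,224). In the side picture the wooden box is at (222,208), with the cam hub at (242,188).

Look-alikes: wooden box top (280,183) / side (222,208), and yellow box top (212,310) / side (337,325). I choose the wooden one and check it in a close crop.

```bash
python3 - <<'E'
from h import *
a=cv2.imread('pics/top0.png')[140:260,235:335];b=cv2.imread('pics/side0.png')[160:270,180:310][:, :]
a=cv2.resize(a,None,fx=4,fy=4,interpolation=cv2.INTER_CUBIC)
b=cv2.resize(b[:, :100],None,fx=4,fy=4,interpolation=cv2.INTER_CUBIC) if 0 else cv2.resize(b,(400,338),interpolation=cv2.INTER_CUBIC)
o=np.zeros((480,800,3),np.uint8);o[:,:400]=a;o[:338,400:]=b
for k in range(0,400,40): cv2.putText(o,str(235+k//4),(k,478),0,.3,(255,255,255));cv2.putText(o,str(140+k//4),(0,k+8),0,.3,(255,255,255))
cv2.imwrite('pics/crop1.png',o)
E
```

```text
(no output)
```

View pics/crop1.png

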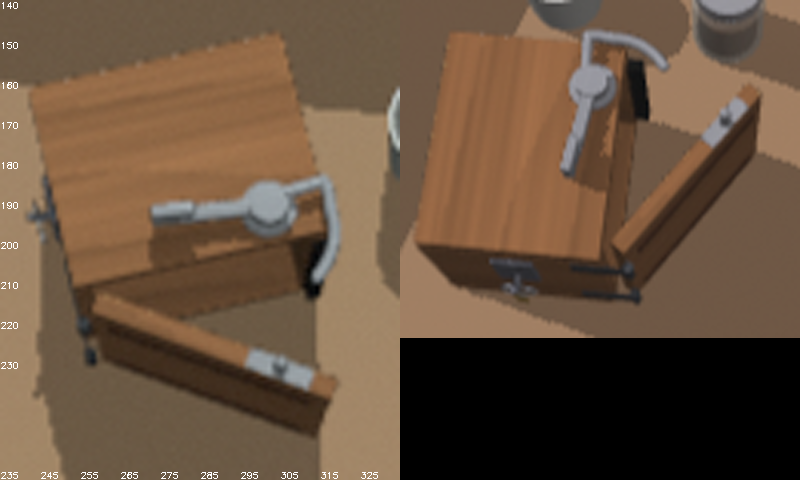

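The crop confirms the wooden box, unlocked, with its lever pointing to the box's +y. Hub is at top (302,192) / side (242,188), pin at top (305,231.5) / side (286,198). Next I fit box pose and door angle from both views.

```bash
cat > fit.py <<'E'
from h import *
from scipy.optimize import least_squares
T=np.load('top.npy',allow_pickle=True).item();S=np.load('side.npy',allow_pickle=True).item()
def bx(p,P):
    P=np.atleast_2d(np.array(P,float))/1e3;c,s=np.cos(p[2]),np.sin(p[2])
    return P@np.array([[c,s,0],[-s,c,0],[0,0,1]])+[p[0],p[1],0]
def door(a,r,z,off=0): # point r mm from hinge, off inward from outer face
    # closed: dir (0,-1), inward (+1,0); opens toward -x
    d=np.array([-np.sin(a),-np.cos(a)]);n=np.array([np.cos(a),-np.sin(a)])
    return [*(np.array([-80,75])+r*d+off*n),z]
E
python3 - <<'E'
from fit import *
tp=dict(bl=(242.5,163),br=(305.5,148.5),fl=(253,212),fr=(316.7,198.7),hub=(302,191.8),pin=(305,231.5),tab=(278,193))
sd=dict(bl=(184.9,238.6),br=(195.3,170.7),fl=(246,244.5),fr=(254.1,175.6),hub=(242.4,187.6),pin=(286.3,198.3),tab=(235.9,210.4))
for k in tp:
    P,e=tri(T,tp[k],S,sd[k]);print(k,P.round(4),round(e,4))
def f(p,full=True):
    h=p[3]
    P=bx(p,[[65,80,h],[65,-80,h],[-65,80,h],[-65,-80,h],door(p[4],120,h+20,7),[-45,-45,h+p[5]]])
    ks=['bl','br','fl','fr','pin','hub']
    return np.r_[(proj(T,P)-[tp[k] for k in ks]).ravel(),(proj(S,P)-[sd[k] for k in ks]).ravel()]
r=least_squares(f,[.65,0,.2,150,.5,22],x_scale=[.01,.01,.1,10,.1,5],loss='soft_l1')
print(r.x,r.fun.reshape(-1,2).round(1).tolist())
p=r.x;np.save('p.npy',p)
for n,q in dict(hinge=[-80,75,0],cam=[-45,-45,166],tab=[-45,13,166],tabend=[13,-45,166],face=door(p[4],85,130),face0=door(0,85,130),free=door(p[4],155,150)).items(): print(n,bx(p,q).round(4))
s=read_state();print(R.from_quat(s['ee_rot']).as_matrix().round(3))
for k,u in dict(lantern_t=(216,232),cup=(346,172),jar=(353,228)).items(): print(k,atz(T,*u,0.05))
E
```

```text
bl [0.6778 0.149  0.133 ] 0.0022
br [ 0.7274 -0.0058  0.1257] 0.003
fl [0.5491 0.1142 0.1469] 0.0012
fr [ 0.5927 -0.0376  0.1441] 0.0029
hub [ 0.6063 -0.0011  0.1465] 0.0006
pin [ 0.5069 -0.0119  0.152 ] 0.0008
tab [0.5956 0.0565 0.1613] 0.0003
[6.36317034e-01 5.47798422e-02 2.79500566e-01 1.36954540e+02
 6.12332099e-01 1.17183679e+01] [[-0.3, -0.6], [-0.5, 0.1], [0.4, 0.2], [1.0, -1.0], [-0.4, 0.1], [-0.0, -0.0], [0.4, 0.3], [1.9, -0.0], [-0.9, 0.2], [-0.2, 0.2], [0.1, -0.4], [0.3, -0.1]]
hinge [[0.5387 0.1048 0.    ]]
cam [[ 0.6055 -0.0009  0.166 ]]
tab [[0.5895 0.0549 0.166 ]]
tabend [[0.6612 0.0151 0.166 ]]
face [[0.511  0.0245 0.13  ]]
face0 [[0.5622 0.0231 0.13  ]]
free [[ 0.4881 -0.0417  0.15  ]]
[[-0.953  0.303 -0.   ]
 [ 0.303  0.953 -0.001]
 [ 0.    -0.001 -1.   ]]
lantern_t [0.51544387 0.21314681 0.05      ]
cup [ 0.69496749 -0.11818066  0.05      ]
jar [ 0.54395359 -0.1395538   0.05      ]
```

Request:
apply_moves(linear=[[0,0,-45],[0,0,-90],[-20,-22,-120],[-50,-54,-120],[-84,-91,-120]], dr=[[0,0,8],[0,0,16],[0,0,24],[0,0,32],[0,0,40]], jaw=0)

```text
t: 0.6
position: [0.242, 0.4833, 0.304]
ee_rot: [0.484, 0.875, 0.001, 0.0]
ft_force: [1.2, 0.2, 0.9]
finger_gap: 0.0514
finger_force: 0.0
```

```bash
cat > to.py <<'E'
from fit import *
p=np.load('p.npy')
def to(b,z,yawdeg): # tool y axis at box yaw + yawdeg, pointing down
    s=read_state();M=R.from_quat(s['ee_rot']).as_matrix()
    w=bx(p,[*b,z])[0];a=p[2]+np.radians(yawdeg)
    y=np.array([np.cos(a),np.sin(a),0]);zz=np.array([0,0,-1.]);x=np.cross(y,zz)
    N=np.c_[x,y,zz]
    print('lin',(M.T@(w-s['position'])*1e3).round(1),'dr',np.degrees(R.from_matrix(M.T@N).as_rotvec()).round(1))
def where():
    s=read_state();P=s['position'];c,n=np.cos(p[2]),np.sin(p[2]);d=P-[p[0],p[1],0]
    print('t',s['t'],'pos',P.round(4),'box mm',(1e3*np.array([c*d[0]+n*d[1],-n*d[0]+c*d[1],P[2]])).round(1),'F',np.array(s['ft_force']).round(1))
E
python3 - <<'E'
from to import *
where();to([-180,-5],300,0)
E
```

```text
t 0.6 pos [0.242  0.4833 0.304 ] box mm [-260.8  520.7  304. ] F [1.2 0.2 0.9]
lin [-527.5  -68.4    3.4] dr [ 0.1 -0.1 16.1]
```

Request:
apply_moves(linear=[[-48,-6,0],[-96,-12,0],[-144,-18,0],[-192,-25,0],[-240,-31,0]], dr=[[0,0,3],[0,0,6],[0,0,9],[0,0,12],[0,0,16]])

```text
t: 1.1
position: [0.3441, 0.2624, 0.3031]
ee_rot: [0.6, 0.8, -0.0, 0.0]
ft_force: [0.9, -0.1, -0.0]
finger_gap: 0.011
finger_force: 0.0
```

```bash
python3 - <<'E'
from to import *
where();to([-180,-5],250,0)
E
```

```text
t 1.1 pos [0.3441 0.2624 0.3031] box mm [-223.6  280.2  303.1] F [ 0.9 -0.1 -0. ]
lin [-285.4   42.4   53.2] dr [-0.   0.   0.2]
```

Request:
apply_moves(linear=[[-48,6,0],[-96,12,0],[-144,18,0],[-192,26,0],[-240,34,20]], dr=[[0,0,0],[0,0,0],[0,0,0],[0,0,0],[0,0,0]])

```text
t: 1.6
position: [0.4452, 0.0439, 0.2861]
ee_rot: [0.599, 0.8, 0.002, 0.002]
ft_force: [1.1, 0.4, 0.5]
finger_gap: 0.0006
finger_force: 0.0
```

```bash
python3 - <<'E'
from to import *
where();to([-180,-5],115,0)
t=cap('top');s=cap('side')
a=t['img'][130:280,200:360];b=s['img'][140:290,190:350]
f=lambda i:cv2.resize(i,(400,375),interpolation=cv2.INTER_CUBIC)
cv2.imwrite('pics/c2.png',np.hstack([f(a),f(b)])[:,:,::-1])
P=read_state()['position'];print(proj(t,P),proj(s,P))
print('crop px',(proj(t,P)-[200,130])*2.5,(proj(s,P)-[190,140])*2.5+[400,0])
E
```

```text
t 1.6 pos [0.4452 0.0439 0.2861] box mm [-186.7   42.2  286.1] F [1.1 0.4 0.5]
lin [-47.1   5.6 171.2] dr [0.3 0.1 0.3]
[[280.8849708  247.76351617]] [[308.73759293 212.02074813]]
crop px [[202.212427   294.40879042]] [[696.84398232 180.05187034]]
```

View pics/c2.png

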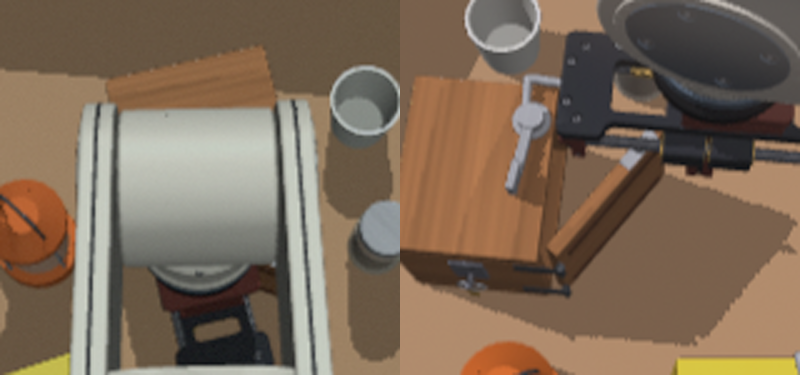

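The picture shows the arm hiding the box in the top view. In the side view the shut fingertips, at about (705,170) in the crop, hang in front of the open door. I go on to the push start.

Request:
apply_moves(linear=[[-24,3,0],[-47,6,20],[-47,6,70],[-47,6,120],[-47,6,171]], dr=[[0,0,0],[0,0,0],[0,0,0],[0,0,0],[0,0,0]])

```text
t: 2.2
position: [0.4621, 0.0029, 0.1131]
ee_rot: [0.599, 0.801, 0.0, 0.0]
ft_force: [1.0, 0.3, -0.1]
finger_gap: 0.0003
finger_force: 0.0
```

```bash
python3 - <<'E'
from to import *
where();to([-110,-10],115,0)
E
```

```text
t 2.2 pos [0.4621 0.0029 0.1131] box mm [-181.7   -1.8  113.1] F [ 1.   0.3 -0.1]
lin [-8.7 71.7 -1.8] dr [0.1 0.  0.3]
```

Request:
apply_moves(linear=[[-2,10,0],[-4,20,0],[-5,29,0],[-7,37,0],[-8,45,0]], dr=[[0,0,0],[0,0,0],[0,0,0],[0,0,0],[0,0,0]])

```text
t: 2.7
position: [0.5099, 0.0076, 0.1162]
ee_rot: [0.599, 0.801, 0.001, 0.001]
ft_force: [0.7, -0.4, -0.4]
finger_gap: 0.0004
finger_force: 0.0
```

Request:
apply_moves(linear=[[0,6,0],[0,12,0],[0,17,0],[0,22,0],[0,27,0]], dr=[[0,0,0],[0,0,0],[0,0,0],[0,0,0],[0,0,0]])

```text
t: 3.2
position: [0.5337, 0.0152, 0.1142]
ee_rot: [0.599, 0.801, -0.0, -0.0]
ft_force: [-0.1, 0.5, -0.3]
finger_gap: 0.0003
finger_force: 0.0
```

```bash
python3 - <<'E'
from to import *
where();to([-93.5,-10],115,0)
E
```

```text
t 3.2 pos [0.5337 0.0152 0.1142] box mm [-109.6   -9.8  114.2] F [-0.1  0.5 -0.3]
lin [-0.3 16.1 -0.8] dr [-0.  -0.   0.4]
```

Request:
apply_moves(linear=[[0,3,0],[0,6,0],[0,9,0],[0,11,0],[0,13,0]], dr=[[0,0,0],[0,0,0],[0,0,0],[0,0,0],[0,0,0]])

```text
t: 3.7
position: [0.5461, 0.0187, 0.1142]
ee_rot: [0.599, 0.801, -0.0, -0.0]
ft_force: [0.7, -0.2, -0.1]
finger_gap: 0.0004
finger_force: 0.0
```

Request:
apply_moves(linear=[[0,1.5,0],[0,3,0],[0,4,0],[0,4,0]], dr=[[0,0,0],[0,0,0],[0,0,0],[0,0,0]])

```text
t: 4.1
position: [0.55, 0.0199, 0.1143]
ee_rot: [0.599, 0.801, 0.0, 0.0]
ft_force: [-0.5, 1.2, -0.4]
finger_gap: 0.0002
finger_force: 0.0
```

```bash
python3 - <<'E'
from to import *
where()
s=cap('side')
b=s['img'][140:290,190:350]
cv2.imwrite('pics/c3.png',cv2.resize(b,None,fx=4,fy=4,interpolation=cv2.INTER_CUBIC)[:,:,::-1])
E
```

```text
t 4.1 pos [0.55   0.0199 0.1143] box mm [-92.6  -9.7 114.3] F [-0.5  1.2 -0.4]
```

View pics/c3.png

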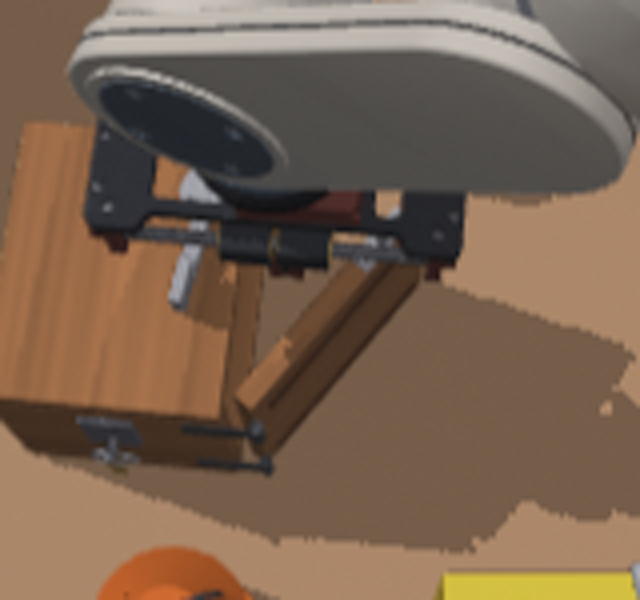

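The door looks unmoved, still running from (245,400) to (410,270) in the crop, and the fingers are hidden under the gripper body. I overlay the fitted model to find the discrepancy.

```bash
python3 - <<'E'
from to import *
print(proj(T,[[0,0,0]]),proj(S,[[0,0,0]]))
out=[]
P=read_state()['position']
for n,(x,y) in dict(top=(200,120),side=(180,130)).items():
    c=cap(n);F=4 if n=='x' else 2.5
    im=np.ascontiguousarray(cv2.resize(c['img'][y:y+200,x:x+160],None,fx=2.5,fy=2.5,interpolation=cv2.INTER_CUBIC)[:,:,::-1])
    q=lambda X:tuple(((proj(c,X)[0]-[x,y])*2.5).astype(int).tolist())
    def poly(pts,col):
        L=[q(bx(p,a)[0]) for a in pts]
        cv2.polylines(im,[np.array(L)],True,col,1)
    for z,col in((150,(0,255,0)),(0,(255,255,0))):
        poly([[65,80,z],[65,-80,z],[-65,-80,z],[-65,80,z]],col)
        poly([door(p[4],0,z),door(p[4],155,z),door(p[4],155,z,14),door(p[4],0,z,14)],col)
    cv2.line(im,q(P),q(P+[0,0,.08]),(255,0,255),2);cv2.circle(im,q(P),4,(255,0,255),1)
    out.append(im)
cv2.imwrite('pics/c4.png',np.hstack(out))
E
```

```text
[[288.75863793 446.96933158]] [[479.80577791 297.06781959]]
```

View pics/c4.png

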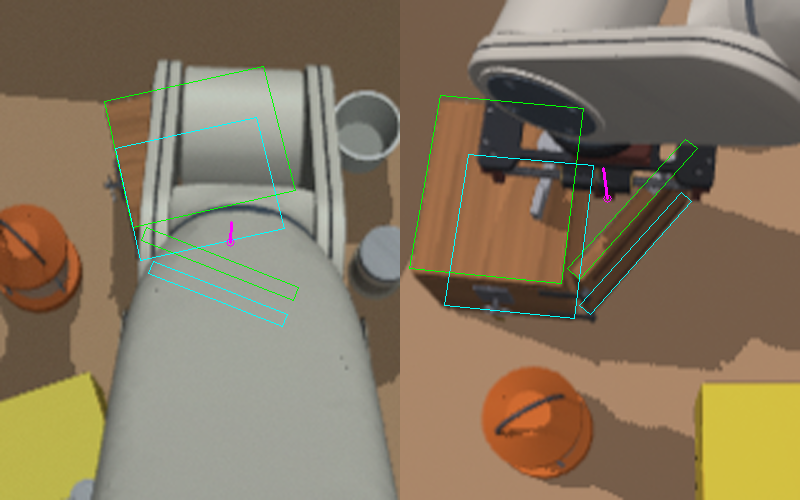

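```bash
python3 - <<'E'
from to import *
c=cap('side');where()
im=c['img'][180:255,225:325]
cv2.imwrite('pics/c5.png',cv2.resize(im,(800,600),interpolation=cv2.INTER_CUBIC)[:,:,::-1])
P=read_state()['position']
for d in (0,.04,.08): print(((proj(c,P+[0,0,d])-[225,180])*8).round())
E
```

```text
t 4.3 pos [0.5497 0.0198 0.1143] box mm [-92.9  -9.7 114.3] F [ 0.5  0.2 -0.8]
[[305. 236.]]
[[299. 190.]]
[[292. 141.]]
```

View pics/c5.png

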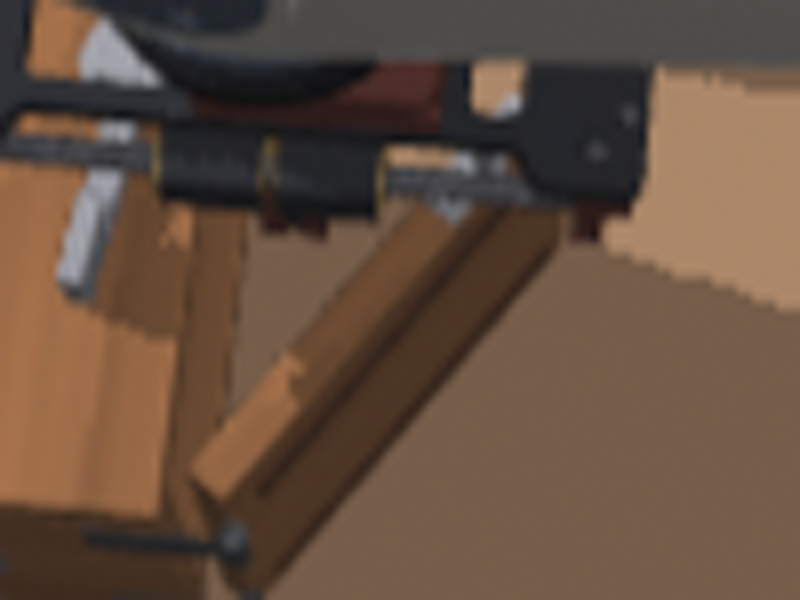

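The image and the reported tip (305,236) agree: the finger is inside the still-open door, so it must have passed over it. The real heights need checking by touch, so I lift and probe the box top gently.

Request:
apply_moves(linear=[[0,0,-40],[0,0,-80],[12,45,-85],[28,85,-85],[40,123,-85]], dr=[[0,0,0],[0,0,0],[0,0,0],[0,0,0],[0,0,0]])

```text
t: 4.8
position: [0.6581, 0.0939, 0.2004]
ee_rot: [0.599, 0.8, 0.001, 0.001]
ft_force: [0.3, 0.1, 0.7]
finger_gap: 0.0006
finger_force: 0.0
```

Request:
apply_moves(linear=[[0,0,10],[0,0,20],[0,0,26],[0,0,30],[0,0,34]], dr=[[0,0,0],[0,0,0],[0,0,0],[0,0,0],[0,0,0]])

```text
t: 5.3
position: [0.6559, 0.0922, 0.165]
ee_rot: [0.6, 0.8, -0.0, -0.0]
ft_force: [0.1, 0.0, 0.1]
finger_gap: 0.0005
finger_force: 0.0
```

Request:
apply_moves(linear=[[0,0,2],[0,0,4],[0,0,6],[0,0,8],[0,0,10]], dr=[[0,0,0],[0,0,0],[0,0,0],[0,0,0],[0,0,0]])

```text
t: 5.8
position: [0.6567, 0.0929, 0.1553]
ee_rot: [0.599, 0.801, 0.0, 0.0]
ft_force: [0.8, -0.9, -0.2]
finger_gap: 0.0006
finger_force: 0.0
```

Request:
apply_moves(linear=[[0,0,2],[0,0,4],[0,0,6],[0,0,8],[0,0,8]], dr=[[0,0,0],[0,0,0],[0,0,0],[0,0,0],[0,0,0]])

```text
t: 6.3
position: [0.6563, 0.0928, 0.1469]
ee_rot: [0.599, 0.801, -0.0, -0.0]
ft_force: [0.3, -0.1, -0.6]
finger_gap: 0.0006
finger_force: 0.0
```

Request:
apply_moves(linear=[[0,0,2],[0,0,4],[0,0,6],[0,0,8],[0,0,8]], dr=[[0,0,0],[0,0,0],[0,0,0],[0,0,0],[0,0,0]])

```text
t: 6.8
position: [0.6563, 0.0928, 0.1389]
ee_rot: [0.599, 0.801, -0.0, -0.0]
ft_force: [-0.3, 0.3, 0.1]
finger_gap: 0.0005
finger_force: 0.0
```

Request:
apply_moves(linear=[[0,0,2],[0,0,4],[0,0,6],[0,0,6]], dr=[[0,0,0],[0,0,0],[0,0,0],[0,0,0]])

```text
t: 7.2
position: [0.6563, 0.0928, 0.1329]
ee_rot: [0.599, 0.801, -0.0, -0.0]
ft_force: [0.6, 0.7, -0.0]
finger_gap: 0.0005
finger_force: 0.0
```

Request:
apply_moves(linear=[[0,0,2],[0,0,4],[0,0,6],[0,0,8],[0,0,8]], dr=[[0,0,0],[0,0,0],[0,0,0],[0,0,0],[0,0,0]])

```text
t: 7.7
position: [0.6563, 0.0929, 0.1249]
ee_rot: [0.599, 0.801, -0.0, -0.0]
ft_force: [0.1, -0.9, 0.5]
finger_gap: 0.0006
finger_force: 0.0
```

Request:
apply_moves(linear=[[0,0,2],[0,0,4],[0,0,6],[0,0,8],[0,0,8]], dr=[[0,0,0],[0,0,0],[0,0,0],[0,0,0],[0,0,0]])

```text
t: 8.2
position: [0.6563, 0.0928, 0.1169]
ee_rot: [0.599, 0.801, -0.0, -0.0]
ft_force: [-0.5, -0.1, 0.7]
finger_gap: 0.0007
finger_force: 0.0
```

```bash
python3 - <<'E'
from to import *
where()
out=[]
P=read_state()['position']
for n,(x,y) in dict(top=(210,120),side=(180,130)).items():
    c=cap(n)
    im=np.ascontiguousarray(cv2.resize(c['img'][y:y+160,x:x+130],(400,492),interpolation=cv2.INTER_CUBIC)[:,:,::-1])
    q=lambda X:tuple(((proj(c,X)[0]-[x,y])*3.077).astype(int).tolist())
    cv2.circle(im,q(P),3,(255,0,255),1);print(n,q(P),q(P+[0,0,.08]))
    out.append(im)
cv2.imwrite('pics/c6.png',np.hstack(out))
E
```

```text
t 8.2 pos [0.6563 0.0928 0.1169] box mm [ 29.7  31.1 116.9] F [-0.5 -0.1  0.7]
top (168, 166) (165, 132)
side (81, 281) (60, 247)
```

View pics/c6.png

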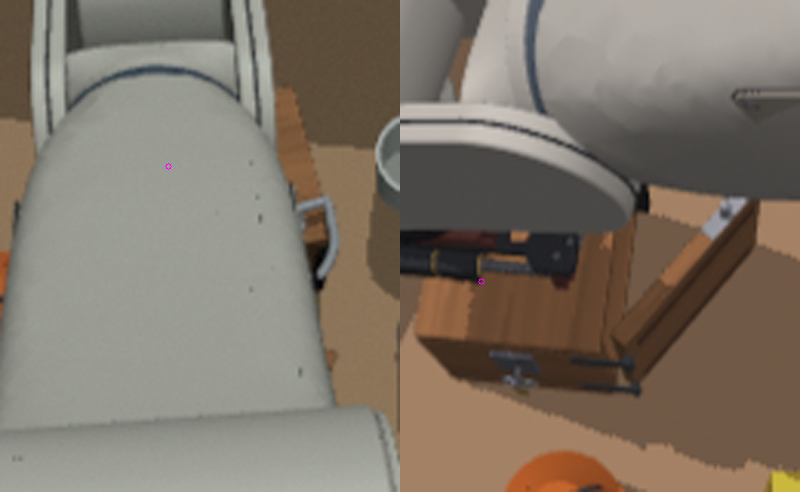

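Fingertip should show at side (206,221). I check the pixels there as text instead of spending another view.

```bash
python3 - <<'E'
from to import *
c=cap('side');im=c['img'].astype(int)
print(proj(c,read_state()['position']))
for v in range(206,236):
    print(v,''.join('%4d'%(im[v,u].sum()//3) for u in range(186,232,2)), im[v,206])
E
```

```text
[[206.35845439 221.25253377]]
206   20  19  17  19  37  48  49  49  50  52  38  32  33  35  35 103 110 116  43  35  35  34  37 [53 32 30]
207   18  18  23  27  38  41  43  46  46  46  39  39  35  35  34  97 103 103  38  35  35  36  35 [55 32 31]
208   23  26  32  31  32  31  33  34  35  36  40  44  38  35  34  70  75  65  35  35  35  35  35 [56 33 31]
209   26  29  29  29  29  30  31  32  33  34  35  38  37  34  35  35  35  35  36  35  35  35  36 [48 29 28]
210   27  27  23  25  26  26  26  29  30  31  30  31  32  35  35  36  35  35  35  35  35  35  33 [35 27 28]
211   32  33  31  38  29  28  27  26  26  25  24  27  27  30  31  31  32  34  35  34  35  36  41 [24 24 26]
212   34  35  56  42  35  34  33  32  29  30  44  47  61  47  35  36  25  29  35  35  34  34  56 [56 46 32]
213   34  34  65  39  35  34  35  34  34  34  59  66  84  84  81  84  81  66  34  35  35  35  62 [75 62 41]
214   42  41  70  46  35  34  34  34  35  34  63  65  74  88  92  96  99  95  34  35  35  35  51 [75 65 51]
215   48  48  77  51  42  33  34  34  34  33  71  61  65  63  65  66  71  83  34  34  34  35  34 [
[... 1508 characters left out ...]
  74  75  77  76  74 [102  71  49]
230  102 110 110 107 103  98 103 104  92  76  72  73  73  76  76  73  76  75  74  75  78  76  74 [101  70  47]
231  104 111 109 107 101  99 103 103  94  76  73  73  73  76  74  73  76  75  75  75  77  76  74 [101  71  48]
232  107 111 109 107 102  98 104 103  81  76  72  73  74  77  73  73  77  74  74  75  78  75  74 [101  70  47]
233  107 112 108 108 101  99 105 104  82  75  72  72  74  77  71  74  78  73  75  75  78  76  74 [100  69  47]
234  106 112 108 108 100  99 105 103  82  75  72  73  74  77  69  75  77  74  74  75  79  75  75 [100  69  47]
235  107 112 107 107 100  99 104 102  83  75  72  73  74  76  69  75  76  73  74  76  78  75  75 [100  69  47]
```

```bash
python3 - <<'E'
from to import *
for u in((453,246),(428,321),(513,352)): print('bolt side',atz(S,*u,.01).round(3))
for u in((252,405),(330,408)): print('bolt top',atz(T,*u,.01).round(3))
for n,a,b in(('jarlid',(355,219),(287,154)),('cup rim',(346,170),(231.5,148)),('yel bl',(172,291),(301,365)),('yel br',(237,272),(301,284)),('yel fr',(251,329),(370,284)),('boltA',(330,408),(453,246)),('boltB',(252,405),(428,321))):
    print(n,[x for x in tri(T,a,S,b)])
print(rot(S).round(3),rot(T).round(3))
E
```

```text
bolt side [ 0.096 -0.095  0.01 ]
bolt side [0.105 0.101 0.01 ]
bolt side [-0.098  0.097  0.01 ]
bolt top [0.094 0.095 0.01 ]
bolt top [ 0.096 -0.097  0.01 ]
jarlid [array([ 0.5548203 , -0.13695082,  0.09674936]), np.float64(0.004176401329070889)]
cup rim [array([ 0.69538319, -0.11643092,  0.0618541 ]), np.float64(0.0019508472566729567)]
yel bl [array([0.35401749, 0.29620853, 0.11685707]), np.float64(0.0016718784779258336)]
yel br [array([0.40959989, 0.14486575, 0.11217936]), np.float64(0.0033288876935627597)]
yel fr [array([0.27830602, 0.09957692, 0.15452843]), np.float64(0.004315995434563395)]
boltA [array([ 0.09493243, -0.09701457,  0.00550016]), np.float64(0.001687452423156547)]
boltB [array([ 0.08995655,  0.09579306, -0.03135963]), np.float64(0.005861313442496545)]
[[-0.929 -0.351  0.116]
 [-0.37   0.885 -0.284]
 [-0.003 -0.307 -0.952]] [[ 0.05  -0.975  0.217]
 [-0.999 -0.05   0.009]
 [ 0.002 -0.218 -0.976]]
```

Request:
apply_moves(linear=[[0,0,1.5],[0,0,3],[0,0,4.5],[0,0,4.5]], dr=[[0,0,0],[0,0,0],[0,0,0],[0,0,0]])

```text
t: 8.75
position: [0.6564, 0.0928, 0.1124]
ee_rot: [0.599, 0.801, -0.0, -0.0]
ft_force: [-0.8, -0.9, 0.3]
finger_gap: 0.0004
finger_force: 0.0
```

```bash
python3 - <<'E'
from to import *
where();s=read_state();print(s['q'].round(4))
c=cap('side')
w=lambda x,y,z:proj(c,bx(p,[x,y,z]))[0].round(1)
P=read_state()['position']*1e3
for z in (190,230,270,310): print(z,'end of body',w(-59,-6,z),w(-59,68,z),'far',w(119,68,z))
E
```

```text
t 8.75 pos [0.6564 0.0928 0.1124] box mm [ 29.8  31.1 112.4] F [-0.8 -0.9  0.3]
[ 0.1226  0.5579  1.5877 -0.      0.9966 -0.163 ]
190 end of body [245.3 198.5] [240.7 232.7] far [154.5 224.4]
230 end of body [243.6 191.7] [238.8 227.5] far [148.5 218.8]
270 end of body [241.8 184.3] [236.6 221.7] far [141.9 212.6]
310 end of body [239.7 176.2] [234.3 215.3] far [134.6 205.8]
```

Request:
apply_moves(linear=[[0,0,2],[0,0,4],[0,0,6],[0,0,8],[0,0,8]], dr=[[0,0,0],[0,0,0],[0,0,0],[0,0,0],[0,0,0]])

```text
t: 9.3
position: [0.657, 0.0929, 0.1107]
ee_rot: [0.599, 0.801, 0.001, 0.001]
ft_force: [-16.5, -1.8, 40.7]
finger_gap: 0.0006
finger_force: 20.0
```

Request:
apply_moves(linear=[[0,0,2],[0,0,4],[0,0,6],[0,0,6]], dr=[[0,0,0],[0,0,0],[0,0,0],[0,0,0]])

```text
t: 9.7
position: [0.6571, 0.0929, 0.1105]
ee_rot: [0.599, 0.801, 0.001, 0.001]
ft_force: [-33.5, -3.5, 78.7]
finger_gap: 0.0004
finger_force: 39.5
```

The fingers met the box top at a reading of z≈0.111, so the real tips ride about 38 mm higher than the reading. That explains why they passed over the door. I retract at once and redo the push with that offset.

Request:
apply_moves(linear=[[0,0,-20],[0,0,-60],[0,0,-95],[-10,-40,-100],[-20,-85,-100]], dr=[[0,0,0],[0,0,0],[0,0,0],[0,0,0],[0,0,0]])

```text
t: 10.2
position: [0.5818, 0.0498, 0.2006]
ee_rot: [0.599, 0.801, 0.001, 0.002]
ft_force: [-0.4, 0.2, -0.7]
finger_gap: 0.0002
finger_force: 0.0
```

Request:
apply_moves(linear=[[-4,-40,0],[-8,-80,0],[-12,-115,0],[-16,-128,40],[-16,-128,80]], dr=[[0,0,0],[0,0,0],[0,0,0],[0,0,0],[0,0,0]])

```text
t: 10.7
position: [0.4619, -0.0025, 0.1194]
ee_rot: [0.6, 0.8, 0.001, 0.002]
ft_force: [0.2, -0.5, -0.7]
finger_gap: 0.0005
finger_force: 0.0
```

```bash
python3 - <<'E'
from to import *
where();to([-180,-5],96,0)
t=cap('top');s=cap('side');P=read_state()['position']
im=s['img'][150:250,230:350]
a=cv2.resize(im,(720,600),interpolation=cv2.INTER_CUBIC);cv2.imwrite('pics/c7.png',a[:,:,::-1])
for d in(0,.04,.08):print(((proj(s,P+[0,0,d])-[230,150])*6).round())
E
```

```text
t 10.7 pos [ 0.4619 -0.0025  0.1194] box mm [-183.4   -6.9  119.4] F [ 0.2 -0.5 -0.7]
lin [ 1.9  3.4 23.4] dr [0.2 0.1 0.3]
[[447. 390.]]
[[453. 357.]]
[[459. 321.]]
```

View pics/c7.png

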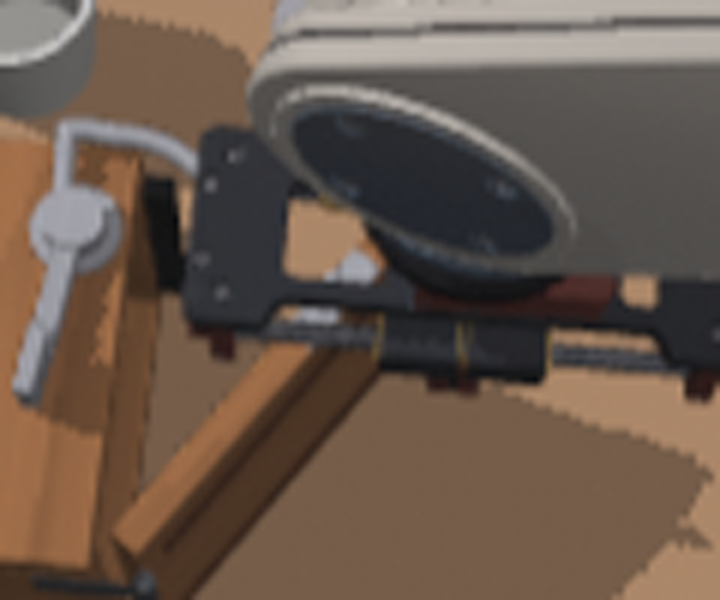

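The crop shows the fingers, tip nub at (452,390), just outside the unmoved door, which runs (120,535) to (350,350). The nub's place fits a real tip about 38 mm above the reading. Now I go down to reading 0.096 and push.

Request:
apply_moves(linear=[[0,0,12],[2,3,23],[2,13,23],[2,23,23],[2,30,23]], dr=[[0,0,0],[0,0,0],[0,0,0],[0,0,0],[0,0,0]])

```text
t: 11.3
position: [0.4929, 0.0092, 0.0966]
ee_rot: [0.599, 0.801, 0.001, 0.001]
ft_force: [-0.3, -0.3, 0.1]
finger_gap: 0.0003
finger_force: 0.0
```

Request:
apply_moves(linear=[[0,6,0],[0,12,0],[0,18,0],[0,24,0],[0,30,0]], dr=[[0,0,0],[0,0,0],[0,0,0],[0,0,0],[0,0,0]])

```text
t: 11.8
position: [0.5195, 0.0172, 0.0957]
ee_rot: [0.599, 0.801, -0.0, -0.0]
ft_force: [-3.1, -1.2, 0.1]
finger_gap: 0.0006
finger_force: 1.0
```

```bash
python3 - <<'E'
from to import *
where();to([-93.5,-8],96,0)
s=cap('side')['img'];o=np.load('side.npy',allow_pickle=True).item()['img']
d=np.abs(s.astype(int)-o).sum(2)[225:262,245:300]>60
print('\n'.join(''.join('#' if x else '.' for x in r) for r in d))
E
```

```text
t 11.8 pos [0.5195 0.0172 0.0957] box mm [-122.7   -3.9   95.7] F [-3.1 -1.2  0.1]
lin [-4.3 29.1 -0.3] dr [-0.  -0.   0.3]
...........##...######.....###########.................
..........##....#####.....###########..................
.........###...######.....##########...................
........###...######......##########...................
........###...#####......##########....................
.......###....####.......#########.....................
......###....####.......#########......................
......##.....####.......########.......................
.....###....####.......########........................
.....##.....###........########........................
....##.....###........########.........................
....#......###........#######..........................
...##.....###........#######...........................
...#......##.........######............................
...##....##.........######.............................
....##...#..........######.............................
...#.#.............######..............................
...................#####
[... 395 characters left out ...]
............................
......#........##......................................
......#.......##.......................................
......##.....##........................................
.......##....#.........................................
.......................................................
.......................................................
.......................................................
.......................................................
.......................................................
.......................................................
.......................................................
.......................................................
```

The push now meets 3 N and the door is swinging. Continuing.

Request:
apply_moves(linear=[[0,5,0],[-1,10,0],[-2,14,0],[-3,18,0],[-4,21,0]], dr=[[0,0,0],[0,0,0],[0,0,0],[0,0,0],[0,0,0]])

```text
t: 12.35
position: [0.5411, 0.0194, 0.0958]
ee_rot: [0.599, 0.801, 0.0, -0.0]
ft_force: [-1.3, 0.9, -0.9]
finger_gap: 0.0008
finger_force: 0.6
```

Request:
apply_moves(linear=[[0,2,0],[0,4,0],[0,5,0],[0,6,0],[0,6,0]], dr=[[0,0,0],[0,0,0],[0,0,0],[0,0,0],[0,0,0]])

```text
t: 12.85
position: [0.5462, 0.0208, 0.0958]
ee_rot: [0.599, 0.801, -0.0, -0.0]
ft_force: [-1.9, -2.3, 1.3]
finger_gap: 0.0005
finger_force: 1.0
```

```bash
python3 - <<'E'
from to import *
where()
E
```

```text
t 12.85 pos [0.5462 0.0208 0.0958] box mm [-96.   -7.9  95.8] F [-1.9 -2.3  1.3]
```

Request:
apply_moves(linear=[[0,1,0],[0,2,0],[0,3,0],[0,3,0]], dr=[[0,0,0],[0,0,0],[0,0,0],[0,0,0]])

```text
t: 13.25
position: [0.5488, 0.0214, 0.0957]
ee_rot: [0.599, 0.801, -0.001, -0.0]
ft_force: [-3.7, -3.4, 3.4]
finger_gap: 0.0008
finger_force: 2.4
```

Request:
apply_moves(linear=[[0,1,0],[0,2,0],[0,2,0]], dr=[[0,0,0],[0,0,0],[0,0,0]])

```text
t: 13.55
position: [0.5503, 0.0218, 0.0957]
ee_rot: [0.599, 0.801, -0.001, -0.001]
ft_force: [-5.2, -3.9, 3.5]
finger_gap: 0.0006
finger_force: 3.2
```

Request:
apply_moves(linear=[[0,1,0],[0,2,0],[0,3,0],[0,3,0]], dr=[[0,0,0],[0,0,0],[0,0,0],[0,0,0]])

```text
t: 13.95
position: [0.5522, 0.0225, 0.0956]
ee_rot: [0.599, 0.801, -0.001, -0.001]
ft_force: [-7.7, -5.7, 5.9]
finger_gap: 0.0004
finger_force: 4.6
```

The door is pressed nearly shut at about 11 N. I back off, lift, and go to the lever tab.

Request:
apply_moves(linear=[[0,-10,0],[0,-25,0],[0,-25,-40],[0,-25,-80],[20,-10,-90]], dr=[[0,0,0],[0,0,0],[0,0,0],[0,0,0],[0,0,0]])

```text
t: 14.45
position: [0.5411, 0.0386, 0.1901]
ee_rot: [0.6, 0.8, 0.002, 0.003]
ft_force: [-0.2, 0.3, -1.0]
finger_gap: 0.0002
finger_force: 0.0
```

```bash
python3 - <<'E'
from to import *
where();to([-70,13],140,0);to([-70,13],118,0)
s=cap('side')['img'];o=np.load('side.npy',allow_pickle=True).item()['img']
d=np.abs(s.astype(int)-o).sum(2)[225:262,230:300]>60
print('\n'.join(''.join('#' if x else '.' for x in r) for r in d[::2]))
E
```

```text
t 14.45 pos [0.5411 0.0386 0.1901] box mm [-96.   10.8 190.1] F [-0.2  0.3 -1. ]
lin [ 2.2 25.6 50.2] dr [0.4 0.1 0.2]
lin [ 2.3 25.4 72.2] dr [0.4 0.1 0.2]
....................####..#######....################.................
...................#####.#######....###############...................
...................#####.#######..################....................
..................######.#######################......................
..................#####.######################........................
..................###..######..##############.........................
.................##....####...#############...........................
.................###...###....###########.............................
...................###.#......#########...............................
..................#..........#########................................
..................##.........#######..................................
............................######....................................
............................#####.....................................
.....................#.....####.......................................
.....................##....##.........................................
......................##..............................................
......................................................................
......................................................................
......................................................................
```

Request:
apply_moves(linear=[[1,13,15],[2,26,30],[2,26,50],[2,26,64],[2,26,72]], dr=[[0,0,0],[0,0,0],[0,0,0],[0,0,0],[0,0,0]])

```text
t: 15.0
position: [0.5622, 0.0487, 0.1121]
ee_rot: [0.599, 0.801, -0.001, -0.001]
ft_force: [0.1, 0.4, -0.0]
finger_gap: 0.0004
finger_force: 0.0
```

Request:
apply_moves(linear=[[0,3,0],[0,6,0],[0,9,0],[0,11,0],[0,11,0]], dr=[[0,0,0],[0,0,0],[0,0,0],[0,0,0],[0,0,0]])

```text
t: 15.5
position: [0.5745, 0.052, 0.1144]
ee_rot: [0.599, 0.801, 0.0, 0.0]
ft_force: [-0.7, 0.4, -0.1]
finger_gap: 0.0009
finger_force: 0.0
```

```bash
cat > arc.py <<'E'
from to import *
# targets for lever angles th (deg); standoff st from tab centre
def arc(ths,st,z=118,r=58):
    for th in ths:
        a=np.radians(th);b=np.array([-45,-45])+r*np.array([np.sin(a),np.cos(a)])-st*np.array([np.cos(a),-np.sin(a)])
        print(th,end=' ');to(b,z,-th)
E
python3 - <<'E'
from arc import *
where();arc([0,8,16,24,32,40],13)
E
```

```text
t 15.5 pos [0.5745 0.052  0.1144] box mm [-60.2  14.4 114.4] F [-0.7  0.4 -0.1]
0 lin [-1.4  2.2 -3.6] dr [0.1 0.  0.4]
8 lin [-0.2 10.4 -3.6] dr [0.1 0.  8.4]
16 lin [-0.2 18.7 -3.6] dr [ 0.1  0.  16.4]
24 lin [-1.3 26.9 -3.6] dr [ 0.1 -0.  24.4]
32 lin [-3.5 34.9 -3.6] dr [ 0.1 -0.  32.4]
40 lin [-6.8 42.5 -3.6] dr [ 0.1 -0.  40.4]
```

Request:
apply_moves(linear=[[-1,5,-2],[0,10,-4],[0,15,-4],[0,19,-4],[-1,23,-4]], dr=[[0,0,4],[0,0,8],[0,0,12],[0,0,16],[0,0,20]])

```text
t: 16.0
position: [0.5958, 0.0576, 0.1179]
ee_rot: [0.73, 0.683, -0.0, -0.0]
ft_force: [-0.3, 1.3, -0.0]
finger_gap: 0.0002
finger_force: 0.7
```

```bash
python3 - <<'E'
from arc import *
where();arc([16,28,36,44,52],13,119)
s=cap('side')['img']
cv2.imwrite('pics/c8.png',cv2.resize(s[150:270,180:320],(700,600),interpolation=cv2.INTER_CUBIC)[:,:,::-1])
E
```

```text
t 16.0 pos [0.5958 0.0576 0.1179] box mm [-38.1  13.9 117.9] F [-0.3  1.3 -0. ]
16 lin [-0.8 -3.3 -1.1] dr [-0.  -0.  -3.8]
28 lin [ 1.5  8.9 -1.1] dr [-0.  -0.   8.2]
36 lin [ 1.6 17.2 -1.1] dr [-0.  -0.  16.2]
44 lin [ 0.5 25.4 -1.1] dr [-0.  -0.  24.2]
52 lin [-1.7 33.4 -1.1] dr [-0.  -0.  32.2]
```

View pics/c8.png

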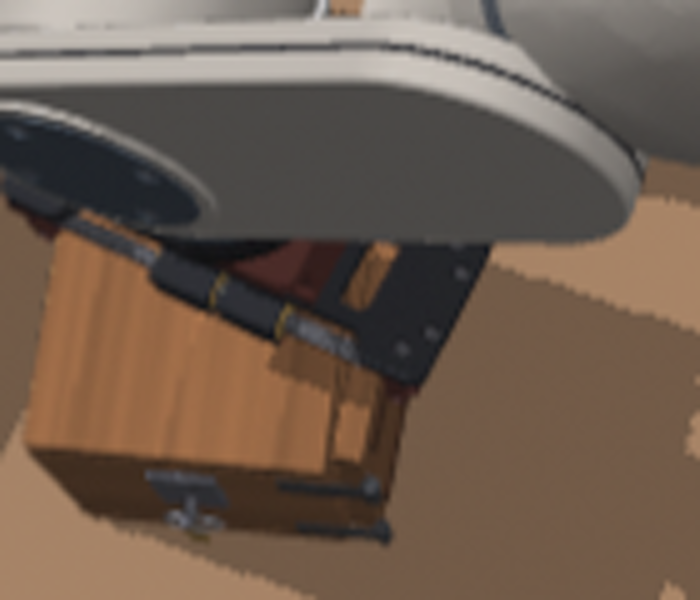

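The picture shows the door swung to, its top strip parallel with the box front at (350,430), with the gripper over the lever. That was the last allowed view, so from here I go by forces and pixel numbers.

Request:
apply_moves(linear=[[1,5,-1],[2,9,-1],[2,13,-1],[2,17,-1],[1,21,-1]], dr=[[0,0,4],[0,0,8],[0,0,12],[0,0,16],[0,0,20]])

```text
t: 16.55
position: [0.6168, 0.0573, 0.1188]
ee_rot: [0.837, 0.547, -0.0, -0.0]
ft_force: [-0.3, 1.6, -0.3]
finger_gap: 0.0005
finger_force: 0.7
```

```bash
python3 - <<'E'
from arc import *
where();arc([40,48,56,64],13,119)
E
```

```text
t 16.55 pos [0.6168 0.0573 0.1188] box mm [-18.1   7.8 118.8] F [-0.3  1.6 -0.3]
40 lin [ 0.2  0.3 -0.2] dr [-0.  -0.   0.3]
48 lin [ 1.4  8.5 -0.2] dr [-0.   0.   8.3]
56 lin [ 1.5 16.8 -0.2] dr [-0.   0.  16.3]
64 lin [ 0.4 25.  -0.2] dr [-0.   0.  24.3]
```

Request:
apply_moves(linear=[[1,4,0],[1,9,0],[2,13,0],[2,17,0],[1,21,0]], dr=[[0,0,4],[0,0,8],[0,0,12],[0,0,16],[0,0,20]])

```text
t: 17.05
position: [0.6354, 0.0503, 0.1186]
ee_rot: [0.92, 0.393, -0.001, -0.001]
ft_force: [-3.3, 4.2, 1.0]
finger_gap: 0.0008
finger_force: 3.0
```

```bash
python3 - <<'E'
from arc import *
where();print(read_state()['finger_force'],read_state()['q'].round(2));arc([60,68,76,84,90],13,119)
E
```

```text
t 17.05 pos [0.6354 0.0503 0.1186] box mm [ -2.2  -4.1 118.6] F [-3.3  4.2  1. ]
3.0119866831228137 [0.06 0.52 1.64 0.   0.98 0.82]
60 lin [ 0.4  1.  -0.4] dr [-0.2  0.1  0.2]
68 lin [ 1.6  9.2 -0.4] dr [-0.2  0.1  8.2]
76 lin [ 1.7 17.5 -0.4] dr [-0.2  0.1 16.2]
84 lin [ 0.6 25.8 -0.4] dr [-0.1  0.1 24.2]
90 lin [-1.  31.8 -0.5] dr [-0.1  0.1 30.2]
```

Request:
apply_moves(linear=[[1,5,0],[1,9,0],[2,13,0],[2,17,0],[2,22,0]], dr=[[0,0,4],[0,0,8],[0,0,12],[0,0,16],[0,0,20]])

```text
t: 17.55
position: [0.6521, 0.0365, 0.1183]
ee_rot: [0.974, 0.227, -0.002, -0.001]
ft_force: [-4.5, 2.8, -0.2]
finger_gap: 0.0003
finger_force: 2.0
```

```bash
python3 - <<'E'
from arc import *
where();print(read_state()['finger_force']);arc([80,84,88,90],13,119);arc([90],11)
E
```

```text
t 17.55 pos [0.6521 0.0365 0.1183] box mm [ 10.1 -22.  118.3] F [-4.5  2.8 -0.2]
2.0168536308824514
80 lin [-0.3  0.1 -0.7] dr [-0.1  0.2  0.3]
84 lin [ 0.5  4.2 -0.7] dr [-0.1  0.2  4.3]
88 lin [ 0.9  8.3 -0.7] dr [-0.1  0.2  8.3]
90 lin [ 1.1 10.4 -0.7] dr [-0.1  0.2 10.3]
90 lin [ 0.7 12.4  0.3] dr [-0.1  0.2 10.3]
```

Request:
apply_moves(linear=[[0,4,0],[1,7,0],[1,10,0],[1,11,0],[1,11,0]], dr=[[0,0,4],[0,0,7],[0,0,10],[0,0,10],[0,0,10]])

```text
t: 18.05
position: [0.6576, 0.0293, 0.1183]
ee_rot: [0.99, 0.143, -0.002, -0.002]
ft_force: [-7.0, 10.9, 1.5]
finger_gap: 0.0005
finger_force: 6.4
```

Request:
apply_moves(linear=[[0,1,0],[0,2,0],[0,3,0],[0,3,0]], dr=[[0,0,0],[0,0,0],[0,0,0],[0,0,0]])

```text
t: 18.45
position: [0.6576, 0.029, 0.1183]
ee_rot: [0.99, 0.143, -0.002, -0.004]
ft_force: [-7.9, 21.2, 3.1]
finger_gap: 0.0002
finger_force: 11.2
```

The lever stands still while the force climbs to 22 N, so it is at its stop. I back off, lift and clear the view.

Request:
apply_moves(linear=[[0,-8,0],[0,-18,0],[0,-18,-45],[0,-18,-90],[0,-30,-130]], dr=[[0,0,0],[0,0,0],[0,0,0],[0,0,0],[0,0,0]])

```text
t: 18.95
position: [0.6527, 0.0515, 0.2509]
ee_rot: [0.99, 0.142, 0.001, 0.0]
ft_force: [-0.1, 0.8, 0.8]
finger_gap: 0.0004
finger_force: 0.0
```

Request:
apply_moves(linear=[[0,-45,0],[0,-92,0],[0,-140,0],[0,-188,0],[0,-236,0]], dr=[[0,0,0],[0,0,0],[0,0,0],[0,0,0],[0,0,0]])

```text
t: 19.45
position: [0.5851, 0.2803, 0.2492]
ee_rot: [0.99, 0.142, 0.001, 0.0]
ft_force: [0.3, 0.2, -0.3]
finger_gap: 0.0007
finger_force: 0.0
```

Request:
apply_moves(linear=[[0,-45,0],[0,-92,0],[0,-140,0],[0,-188,0],[0,-236,0]], dr=[[0,0,0],[0,0,0],[0,0,0],[0,0,0],[0,0,0]])

```text
t: 19.95
position: [0.5186, 0.5069, 0.249]
ee_rot: [0.99, 0.143, 0.0, 0.0]
ft_force: [1.1, -0.3, 1.0]
finger_gap: 0.0005
finger_force: 0.0
```

```bash
python3 - <<'E'
from arc import *
where()
hub=p.copy()
for n,(x0,x1,y0,y1) in dict(top=(238,325,140,245),side=(182,300,155,245)).items():
    c=cap(n);im=c['img'].astype(int)
    g=(im.max(2)-im.min(2)<25)&(im.mean(2)>95)
    print(n,'\n'+'\n'.join('%3d '%v+''.join('#' if g[v,u] else '.' for u in range(x0,x1)) for v in range(y0,y1) if g[v,x0:x1].any()))
    ref=T if n=='top' else S
    for nm,a in(('hub',[-45,-45,159]),('tab90',[13,-45,163]),('pin0',door(0,120,157,7)),('pin.08',door(.08,120,157,7))):
        print(nm,(proj(c,bx(p,a))[0]).round(1), 'rel',(proj(c,bx(p,a))[0]-[x0,y0]).round(1))
    for nm,(u,v) in dict(lantern=(213,225),cup=(346,172),jar=(353,224)).items() if n=='top' else dict(lantern=(235,299),cup=(232,150),jar=(286,160)).items():
        d=np.abs(im-ref['img'])[v-20:v+20,u-20:u+20].sum(2);print(nm,(d>60).mean().round(3))
E
```

```text
t 19.95 pos [0.5186 0.5069 0.249 ] box mm [ 11.6 467.1 249. ] F [ 1.1 -0.3  1. ]
top 
162 .........................................................##............................
163 ........................................................####...........................
164 ........................................................####...........................
165 .........................................................###...........................
166 .........................................................###...........................
167 .........................................................####..........................
168 .........................................................####..........................
169 ..........................................................###..........................
170 ..........................................................###..........................
171 ..........................................................###..........................
173 ............................................................##.........................
17
[... 9013 characters left out ...]
......................................
206 ....................................................................#####.............................................
207 ...................................................................#####..............................................
208 ...................................................................###................................................
209 ...................................................................##.................................................
hub [242.3 185.8] rel [60.3 30.8]
tab90 [215.8 182.8] rel [33.8 27.8]
pin0 [255.1 187.3] rel [73.1 32.3]
pin.08 [259.5 187.7] rel [77.5 32.7]
lantern 0.0
cup 0.0
jar 0.0
```

The lever lies along the box's +x in both views (top (302,191) to (295,164)), and the bystanders are unchanged. Last check: the door edge profile near the free edge.

```bash
python3 - <<'E'
from arc import *
for n in('top','side'):
    c=cap(n);im=c['img'].astype(np.float32)
    for y in(30,0,-72):
        xs=np.arange(-110,-48,3.);q=proj(c,bx(p,[[x,y,147] for x in xs])).astype(np.float32)
        v=cv2.remap(im,q[:,0][None].copy(),q[:,1][None].copy(),cv2.INTER_LINEAR)[0].mean(1)
        print(n,y,' '.join('%d:%d'%(x,k) for x,k in zip(xs,v)))
E
```

```text
top 30 -110:44 -107:41 -104:49 -101:49 -98:50 -95:47 -92:43 -89:34 -86:39 -83:54 -80:81 -77:97 -74:106 -71:107 -68:77 -65:77 -62:103 -59:102 -56:102 -53:100 -50:98
top 0 -110:45 -107:39 -104:49 -101:49 -98:48 -95:48 -92:44 -89:35 -86:37 -83:44 -80:67 -77:96 -74:101 -71:113 -68:150 -65:161 -62:129 -59:104 -56:101 -53:99 -50:96
top -72 -110:132 -107:132 -104:133 -101:133 -98:130 -95:113 -92:89 -89:60 -86:44 -83:56 -80:88 -77:103 -74:105 -71:98 -68:71 -65:76 -62:100 -59:99 -56:100 -53:104 -50:105
side 30 -110:88 -107:88 -104:88 -101:88 -98:88 -95:86 -92:50 -89:46 -86:48 -83:40 -80:64 -77:92 -74:99 -71:105 -68:98 -65:62 -62:99 -59:101 -56:100 -53:100 -50:97
side 0 -110:88 -107:88 -104:88 -101:88 -98:88 -95:86 -92:60 -89:47 -86:48 -83:41 -80:60 -77:96 -74:100 -71:93 -68:121 -65:146 -62:108 -59:101 -56:100 -53:98 -50:95
side -72 -110:128 -107:128 -104:128 -101:127 -98:122 -95:110 -92:90 -89:88 -86:88 -83:86 -80:66 -77:100 -74:101 -71:100 -68:89 -65:61 -62:96 -59:97 -56:97 -53:100 -50:101
```

The door's outer edge lies at x ≈ -80 mm along its whole width in both views, so it is fully shut and held. Handing in.

```bash
python3 -c "
from plant import *
print(close_job())"
```

```text
the job is handed in; nothing more can be done
None
```

The door is shut flush, the cam lever is at its quarter-turn stop holding it, and the lantern, jar and cup stand unmoved; I handed the job in with about 20 s on the robot's clock. One lapse: while I was checking the box-top height, the shut fingertips pressed down at about 86 N at the wrist, under the 120 N limit. The finger pads read 39.5 N, just below the 40 N limit if that limit covers the fingers.

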